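Set the air selector to the yellow test line and give it air

ROBOT

A 6-joint arm with a two-finger parallel gripper is mounted at the origin on the work surface. World frame = base frame: x ahead of the robot, y to its left, z up, the work surface at z = 0. Lengths are in m, angles in rad, forces in N, time in s.
With the tool pointing down it reaches from about 0.425 to 1.125 m from the base axis. Payload 14.9 kg.
Tool frame: the origin (TCP) lies at the very end of the fingers, on their centre line; the grasp point (between the pads) lies 19 mm behind it; z points along the fingers, x is the direction in which the jaws open and shut, and the axes are right-handed (so a half turn about z gives the same grasp; the last joint's range is limited). The gripper opens to 91 mm and grips with 3 to 60 N. Pads are 32 mm wide; open, the fingers measure 118 mm over their backs; the gripper's body (76 mm by 178 mm) begins 60 mm behind the grasp point.
Start: joints at [-1.175, 0.379, 1.734, -0, 1.028, -0.033], TCP at [0.291, -0.637, 0.214] pointing down, gripper open.
Joint ranges: [-2.77, 2.77], [-0.74, 2.19], [0, 2.66], [-1.06, 4.2], [0.31, 2.87], [-3.08, 3.08]. Speed limits (rad/s): [1.89, 1.89, 2.39, 3.14, 3.14, 3.14].

INTERFACE

Orientations are given as a unit quaternion [x, y, z, w].
In Python, from rig import bot, hand, readout, cams gives the robot as it stands. The module is installed in compiled form; this text tells all that it offers. Calls block until the motion is done:
- bot.reach(position, orientation): joint-space move of the TCP to a pose.
- bot.move_linear(position, ori=None, v=0.15, force_limit=None): straight line of the TCP; ori=None keeps the orientation; v is the mean speed in m/s. With force_limit (N) it stops when the force on the tool has changed by that much, and returns True; else False.
- bot.move_joints(angles): joint-space move.
- hand.grip(opening): opening from 0.0 (shut) to 1.0 (fully open); the grip force is fixed at half the most; returns when the fingers have stopped.
- bot.sleep(seconds).
- bot.inverse_kinematics(position, orientation): joint angles nearest the present ones, or None.
- readout.get_obs(): the state.
- cams.grab_frame(name): name is "scene" or "top"; returns (picture, depth): 400x640x3 uint8, red, green, blue; 400x640 float32, m along the optical axis (not along the pixel's ray), 0 where there is no reading.
- cams.calibration(name): a dict with "intrinsics" (3x3 intrinsics, pixels), "rvec" (rotation vector, rad) and "tvec" (3), from world to camera coordinates, as OpenCV has them. Camera axes: x right, y down, z forward; pixel columns grow to the right and rows downward; lengths in m; the calibration is good to about 2 mm. A picture is of the moment at which its call begins. calibration takes no time and is no camera call.
A pose or a line that the arm cannot do raises bot.MotionError and nothing moves.
- bot.job_done(): hands the job in, once; it reports no verdict.
The state is a dict: "time": time; "q": joint angles; "joint_vel": joint speeds; "joint_torque": joint torques, N m; "ee_pos": TCP position; "tcp_rot": TCP orientation; "force": force on the tool from outside, world axes, zero at the start; "torque": the same for the moment, N m; "width": opening from 0.0 (shut) to 1.0 (fully open).
Only numpy, scipy, OpenCV 4.12 (cv2) and the standard library are available. Lean on these libraries where they do the work, as an engineer would, in place of code of your own. Each camera call takes 0.05 s, during which the arm holds its last target. There are 200 camera calls.

TASK

On the olive air test panel, push the selector's tab round until it has clicked into the position that points at the yellow label. Then press the black air button all the way down and let it come back up; never press it while the selector points anywhere else. Nothing is to be picked up, and the parts and tools standing about must stay where they are.

Things in the scene. Friction and masses are not known exactly. Their poses are not given: they have to be found in the camera images.
- axis (a point): point on the selector valve's vertical turning axis, at the dial face (73 mm above the bench; the rest of the panel's top is at 71 mm). The selector is a round black hub, 50 mm diameter, standing up to 28 mm above the dial face, with one aluminium tab sticking out of it. The dial is a flat dark disc of 94 mm radius
- tab (a point): centre of the tab's outer part, 52 mm from the axis and 18 mm above the dial face; its x axis points outward along the tab, its z axis up. The tab is a bar 12 mm wide that sticks out radially to 64 mm from the axis (39 mm beyond the hub), from 8 to 28 mm above the dial face, with a black line along its top; push it sideways
- pointer (a point): the point at which the tab points, turning with it: 78 mm from the axis along the tab, level with the dial face
- selector (a joint): angle of the selector in rad, counter-clockwise from above positive. It clicks (sprung roller, about 4 N at the tab to leave a click) at every 0.628 rad (36 degrees): -1.885, -1.257, -0.628, 0 (shut-off, towards the panel's far side, marked by a hollow steel ring), 0.628, 1.257, 1.885; end stops lie just past the outermost clicks. Left within about 0.25 rad of a click it drops into it by itself and stays. It starts in one of the three middle clicks
- label_yellow: yellow label, a flat disc 19 mm in diameter and 2 mm thick on the dial face, 78 mm from the selector's axis at the click it names (one of the four outer clicks); origin at the centre of its underside. The other labels are white, violet, blue, green and red
- air (a joint): travel of the black air push-button, m: 0 released, 0.006 fully down; springs back when let go, fully down takes 5 N
- air_top (a point): centre of the top of the black air push-button when released (it moves down with the button), 93 mm above the bench; a round cap 32 mm in diameter, standing 10 mm proud of its steel collar (48 mm diameter), on the panel's top near the robot. Not to be confused with the knurled dark-steel regulator knob beside it (36 mm diameter, top 105 mm above the bench)
- panel: the olive air test panel, 230 mm deep (x) by 340 mm wide (y), 71 mm high, fixed to the bench; origin under its centre, x towards its far side. Two pressure gauges (64 mm diameter, tops 95 mm above the bench) stand at x +62, y -65 and -134 mm, the regulator knob at x -50, y -138 mm
- adapter: small brass-and-steel threaded adapter, 25 mm across, 46 mm tall, standing on the panel between the selector and the button; bystander, origin at the centre of its underside
- piston: bare aluminium piston, 83 mm diameter, 68 mm tall, standing crown up beside the panel; bystander, origin at the centre of its underside
- socket: deep steel wrench socket, 29 mm diameter, 64 mm tall, standing on end; bystander, origin at the centre of its underside
- wrench: steel spanner 190 mm long lying flat; bystander
- screwdriver: orange-handled screwdriver 200 mm long lying flat; bystander
- spray: blue bottle with white label and red cap, 65 mm diameter, 195 mm tall; bystander, origin at the centre of its underside
- tin: green-banded grease tin, 90 mm diameter, 75 mm tall; bystander, origin at the centre of its underside

How it is judged:
By the outcome, as a careful person would: the job done as asked, in the order asked, and still so for the second after the job is handed in, with the robot touching nothing.
It also fails if it takes over 48 s, if anything falls off the work surface, if the arm or the gripper's body presses on something with over 40 N, if the wrist force passes 120 N, or if a joint passes its speed limit or range.

## Working session

There is one attempt and no reset: what is moved stays moved. The work goes in short steps, each a Python script; the robot and the scene stay as the last script left them, time stands still between calls to the robot, and variables do not carry over. Pictures are saved under pics/ and viewed, about 8 in all and at most 12, crops included, and the job is handed in when it is done.

```bash
mkdir -p pics
cat > h.py <<'E'
import numpy as np, cv2
from rig import bot, hand, readout, cams
def cal(n):
    c=cams.calibration(n); return np.array(c["intrinsics"],float),cv2.Rodrigues(np.array(c["rvec"],float))[0],np.array(c["tvec"],float).ravel()
def onplane(n,u,v,z):
    K,R,t=cal(n); d=R.T@np.linalg.solve(K,[u,v,1.]); o=-R.T@t
    return o+d*(z-o[2])/d[2]
def proj(n,p):
    K,R,t=cal(n); q=K@(R@np.asarray(p,float)+t); return q[:2]/q[2]
def shot(n,f):
    a,d=cams.grab_frame(n); cv2.imwrite(f"pics/{f}.png",a[:,:,::-1]); np.savez(f"pics/{f}.npz",a=a,d=d); return a,d
E
python3 - <<'E'
from h import *
for n in("top","scene"):
    shot(n,n+"0"); K,R,t=cal(n); print(n,K[0,0],-R.T@t,R[2])
print(readout.get_obs())
E
```

```text
top 508.7154497209935 [0.4474805  0.0175668  1.38214964] [ 0.06039278 -0.02162868 -0.99794034]
scene 442.2938116131784 [ 1.22060037 -0.39176532  0.8698115 ] [-0.62435592  0.34048047 -0.7030311 ]
{'time': 0.1, 'q': array([-1.17528592e+00,  3.79278009e-01,  1.73469058e+00,  2.83372261e-06,
        1.02850610e+00, -3.33181277e-02]), 'joint_vel': array([ 0.0003792 , -0.000816  ,  0.00044126,  0.00052757,  0.00131326,
        0.00148728]), 'joint_torque': array([ 1.92203763e-03, -7.65039110e+01, -4.35298741e+01,  6.52779406e-02,
        3.97982472e-02,  4.82232281e-06]), 'ee_pos': array([ 0.2909205 , -0.63631977,  0.21342422]), 'tcp_rot': array([ 8.41369148e-01, -5.40460694e-01, -3.62220685e-04, -2.51577269e-04]), 'force': array([-0.21402446, -0.73680704,  0.2935277 ]), 'torque': array([ 0.03010084, -0.01147999,  0.02878864]), 'width': 1.0018469898984226}
```

View pics/top0.png

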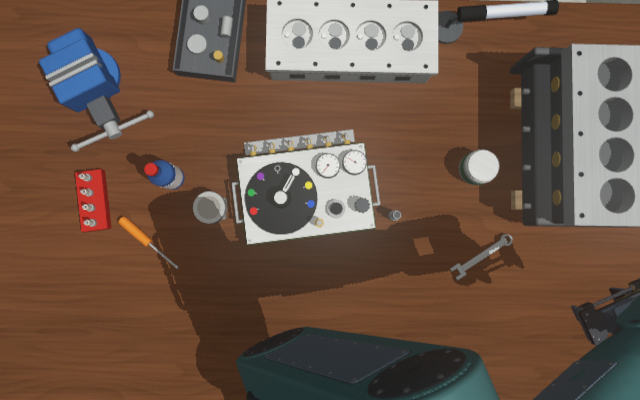

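View pics/scene0.png

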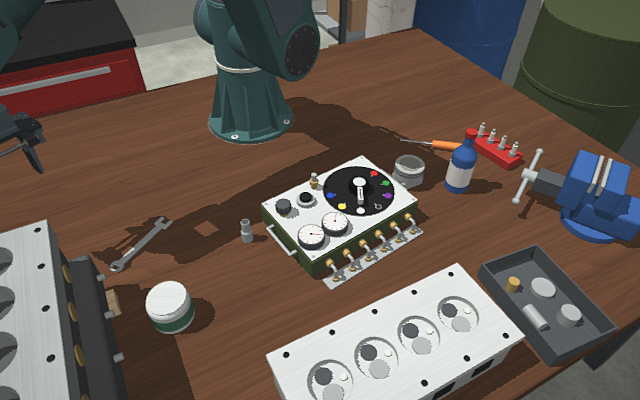

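The top view shows the panel with the dial centred near (281,198). Going round the dial: red (254,211), green (251,192), violet (261,176), ring (277,168), yellow (308,185) and blue (311,204). The tab points up and right, towards about (295,172). The button is at about (336,208), the regulator at (359,204) and the adapter at (318,222). The next step is to measure these and zoom in.

Run:
```python
from h import *
a,d=np.load("pics/top0.npz").values(); 
hsv=cv2.cvtColor(a,cv2.COLOR_RGB2HSV)
roi=np.zeros(a.shape[:2],bool); roi[155:240,240:325]=1
def cen(m,mn=8):
    n,l,s,c=cv2.connectedComponentsWithStats((m&roi).astype(np.uint8)); return [(s[i,4],c[i]) for i in range(1,n) if s[i,4]>=mn]
for nm,lo,hi in (("yellow",22,35),("green",45,80),("blue",105,122),("violet",125,150),("red",0,6)):
    for ar,c in cen((hsv[...,0]>=lo)&(hsv[...,0]<=hi)&(hsv[...,1]>110)&(hsv[...,2]>70)): print(nm,ar,c.round(1),onplane("top",*c,.075).round(4))
dark=((hsv[...,2]<75)&roi).astype(np.uint8)
dark=cv2.morphologyEx(dark,cv2.MORPH_CLOSE,np.ones((3,3)))
cn=max(cv2.findContours(dark,0,2)[0],key=cv2.contourArea); e=cv2.fitEllipse(cv2.convexHull(cn)); print("dial",e,onplane("top",*e[0],.073))
# gauge/panel/button depth check
for nm,u,v in(("btn",336,208),("reg",359,204),("adap",318,222)):
    print(nm,onplane("top",u,v,.1),d[v,u])
K,R,t=cal("top")
img=cv2.resize(a[150:240,230:380],None,fx=5,fy=5,interpolation=cv2.INTER_CUBIC); cv2.imwrite("pics/z.png",img[:,:,::-1])
b=np.load("pics/scene0.npz")["a"][150:270,255:425]; cv2.imwrite("pics/zs.png",cv2.resize(b,None,fx=4.5,fy=4.5,interpolation=cv2.INTER_CUBIC)[:,:,::-1])
```

```text
yellow 50 [308.2 184.8] [0.5657 0.0245 0.075 ]
green 43 [250.9 192.1] [0.5444 0.1714 0.075 ]
blue 49 [310.6 203.5] [0.5176 0.0176 0.075 ]
violet 41 [260.  175.8] [0.587  0.1489 0.075 ]
red 55 [253.2 210.6] [0.497  0.1644 0.075 ]
dial ((280.5801086425781, 198.02059936523438), (70.46549987792969, 70.73271942138672), 102.12705993652344) [0.53054148 0.09505407 0.073     ]
btn [ 0.50579046 -0.04671767  0.1       ] 1.2950627
reg [ 0.51680626 -0.10479263  0.1       ] 1.2790809
adap [ 0.46980474 -0.00179314  0.1       ] 1.2635728
```

View pics/z.png

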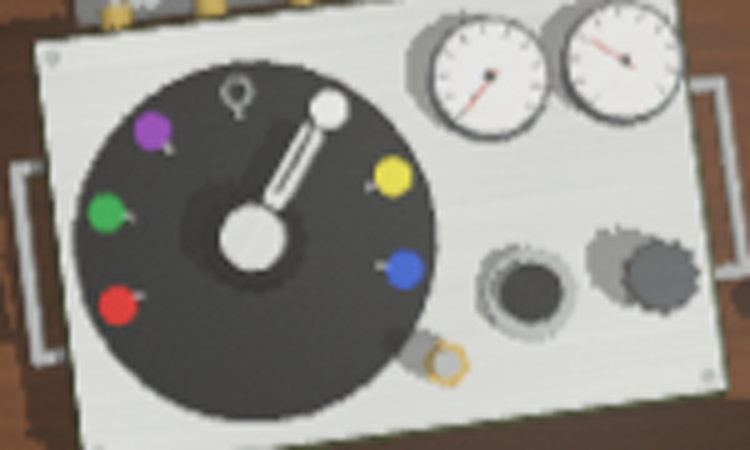

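View pics/zs.png

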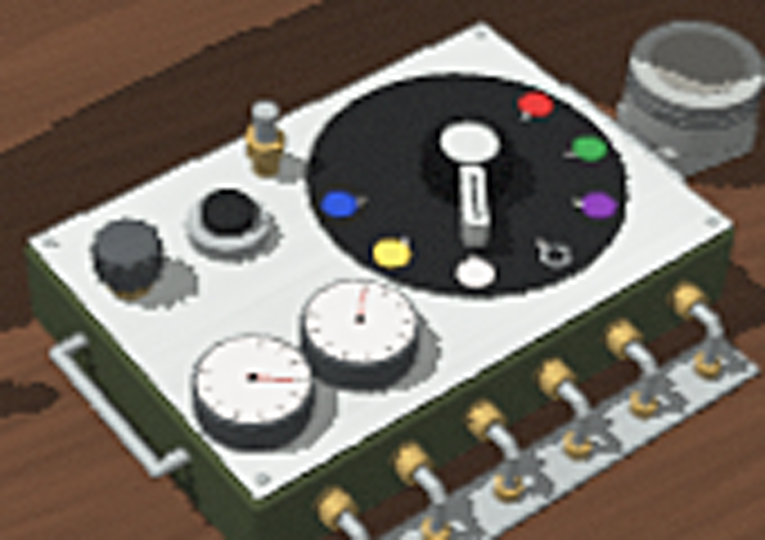

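Both views agree: the tab stands at the white label, which is the −0.628 click. Yellow is the next click clockwise, at −1.257. The plan is to fit the axis to the labels with known click angles, then push clockwise with closed fingers on an arc.

```bash
cat >> h.py <<'E'
from scipy.spatial.transform import Rotation as Rot
LAB={2:None}
def fit():
    P={-2:(.5657,.0245),2:(.5444,.1714),-3:(.5176,.0176),1:(.587,.1489),3:(.497,.1644)}
    k=np.array(list(P)); w=np.array([complex(*P[i]) for i in k]); m=.078*np.exp(1j*k*np.pi/5)
    A=np.c_[m,np.ones(5)]; s=np.linalg.lstsq(A,w,rcond=None)[0]
    return s[1],np.angle(s[0]),abs(s[0]),abs(A@s-w)
def ori(th): # tool down, x along the counter-clockwise tangent at world angle th
    x=np.array([-np.sin(th),np.cos(th),0]); z=np.array([0,0,-1.]); return Rot.from_matrix(np.c_[x,np.cross(z,x),z]).as_quat()
E
python3 - <<'E'
from h import *
c,yaw,s,r=fit(); print(c,np.degrees(yaw),s,r.max())
print("btn",onplane("top",336,208.6,.093),onplane("scene",306.1,197.1,.093))
def blob(n,roi,z):
    a=np.load(f"pics/{n}0.npz")["a"]; x0,x1,y0,y1=roi; g=a[y0:y1,x0:x1].max(2)<75
    n_,l,st,ce=cv2.connectedComponentsWithStats(g.astype(np.uint8)); i=1+np.argmax(st[1:,4]); p=ce[i]+[x0,y0]; print(n,st[i],p,onplane(n,*p,z))
blob("top",(326,347,198,219),.093)
print("scene axis label check", [onplane("scene",255+u/4.5,150+v/4.5,.075).round(4) for u,v in((392,253),(340,204),(598,206))])
# tab direction
a=np.load("pics/top0.npz")["a"]
print("tab top end",onplane("top",230+320/5,150+127/5,.101), "hub",onplane("top",230+253/5,150+238/5,.101))
E
```

```text
(0.5311497347346685+0.09449403211850171j) 8.157628934806196 0.9998588302521976 0.0002501524198304486
btn [ 0.50458452 -0.04708791  0.093     ] [ 0.51415601 -0.04581054  0.093     ]Traceback (most recent call last):
  File "<stdin>", line 7, in <module>
  File "<stdin>", line 6, in blob
    return _wrapfunc(a, 'argmax', axis=axis, out=out, **kwds)
    return bound(*args, **kwds)
ValueError: attempt to get argmax of an empty sequence
```

Run:
```python
from h import *
print("scene labels y,b,v", [onplane("scene",255+u/4.5,150+v/4.5,.075).round(4) for u,v in((392,253),(340,204),(598,206))])
a=np.load("pics/top0.npz")["a"]; print(a[200:218,336].max(1),a[209,325:348].max(1))
for thr in(100,130):
    g=(a[198:219,324:348].max(2)<thr).astype(np.uint8); _,l,st,ce=cv2.connectedComponentsWithStats(g); i=1+np.argmax(st[1:,4]); p=ce[i]+[324,198]; print(thr,st[i],p,onplane("top",*p,.093))
print("tab end",onplane("top",230+320/5,150+127/5,.101), "hub",onplane("top",230+253/5,150+238/5,.101))
for p in((.5046,-.0471,.093),(.514,-.0458,.093)): print(((proj("scene",p)-[255,150])*4.5).round(),proj("top",p).round(1))
```

```text
scene labels y,b,v [array([0.5685, 0.0276, 0.075 ]), array([0.521 , 0.0208, 0.075 ]), array([0.5904, 0.1509, 0.075 ])]
[189 179 139  78  78  79  78  80  80  79  80  79  80  78 115 170 189 186] [167 141 174 159 134  87  77  78  79  78  79  79  79  80  79  80  80 134
 184 189 208 217 217]
100 [  6   5  12  11 104] [335.57692308 207.97115385] [ 0.5061656  -0.04599287  0.093     ]
130 [  6   4  13  13 123] [335.48780488 208.01626016] [ 0.50604752 -0.04576792  0.093     ]
tab end [0.58658996 0.06062908 0.101     ] hub [0.52982758 0.09336711 0.101     ]
[220. 202.] [336.  208.6]
[230. 212.] [335.5 204.9]
```

Label residuals are 0.25 mm with a scale of 1.000, and the scene camera agrees to about 3 mm. I'll use the mean of the two and push.

Run:
```python
from h import *
C=np.array([.5325,.0957]); yaw=np.radians(8.16); D=np.pi/5
def pose(th,lat,r=.049,z=.086):
    u=np.array([np.cos(th),np.sin(th)]); n=np.array([-u[1],u[0]]); return [*(C+r*u+lat*n),z]
hand.grip(0.)
t0=yaw-D
bot.reach(pose(t0,.037,z=.20),ori(t0))
print(bot.move_linear(pose(t0,.037),v=.1,force_limit=8), readout.get_obs()["force"])
f0=readout.get_obs()["force"]
bot.move_linear(pose(t0,.0215),v=.05)
for th in np.linspace(t0,t0-D+.03,9):
    bot.move_linear(pose(th,.0205),ori(th),v=.05)
    o=readout.get_obs(); print(round(np.degrees(th-yaw),1),(o["force"]-f0).round(1),o["ee_pos"].round(4))
bot.move_linear(pose(th,.035),v=.05)
bot.move_linear(pose(th,.035,z=.2),v=.15)
bot.reach([.45,-.30,.25],ori(yaw))
shot("top","top1"); a,_=shot("scene","scene1"); print(readout.get_obs()["time"])
t=np.load("pics/top1.npz")["a"]
f=lambda x:cv2.resize(x,(400,320),interpolation=cv2.INTER_CUBIC)
cv2.imwrite("pics/z1.png",np.hstack([f(t[155:235,240:340]),f(a[150:250,300:425])])[:,:,::-1])
```

```text
False [-0.07749966 -0.13030674  0.46153889]
-36.0 [-0.3  0.3 -0.4] [0.5854 0.091  0.086 ]
-40.3 [-0.5 -0.  -1.4] [0.5849 0.087  0.086 ]
-44.6 [ 0.2  2.9 -1.7] [0.5842 0.0833 0.086 ]
-48.9 [ 1.2  1.6 -0.6] [0.5831 0.0794 0.086 ]
-53.1 [ 0.3  0.1 -0. ] [0.5816 0.0756 0.086 ]
-57.4 [ 0.3 -0.3 -1.1] [0.5799 0.072  0.0859]
-61.7 [0.2 0.1 0. ] [0.5781 0.0685 0.086 ]
-66.0 [-1.   0.1 -0.1] [0.576  0.0652 0.086 ]
-70.3 [ 1.   0.  -0.6] [0.5736 0.0621 0.086 ]
11.4333
```

View pics/z1.png

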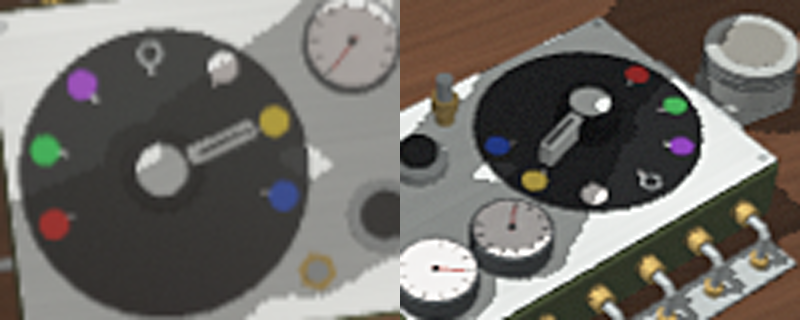

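The tab now points at yellow in both views (left crop: hub (162,168), tab end (252,127), label (274,121)). The push force also fell to zero past mid-way, as it would when the selector clicks in. Next is the button press.

Run:
```python
from h import *
o=ori(np.radians(8.16)); B=[.508,-.0455]
bot.reach([*B,.20],o)
bot.move_linear([*B,.105],v=.1); bot.sleep(.3); f0=readout.get_obs()["force"]
for z in (.095,.093,.091,.089,.0875,.0868,.0862,.0856,.085):
    bot.move_linear([*B,z],v=.02); bot.sleep(.1); s=readout.get_obs(); f=(s["force"]-f0); print(z,s["ee_pos"].round(4),f.round(1))
    if abs(f[2])>14: break
bot.sleep(.3)
bot.move_linear([*B,.20],v=.1)
bot.reach([.35,-.45,.25],o); bot.sleep(.5)
t,_=shot("top","top2"); a,_=shot("scene","scene2"); print(readout.get_obs()["time"])
f=lambda x:cv2.resize(x,(400,320),interpolation=cv2.INTER_CUBIC)
cv2.imwrite("pics/z2.png",np.hstack([f(t[150:246,240:360+0]),f(a[150:270,275:425])])[:,:,::-1])
```

```text
0.095 [ 0.5081 -0.0455  0.0951] [-0.5 -0.5  0.4]
0.093 [ 0.5081 -0.0455  0.0931] [-0.5  1.4  1.2]
0.091 [ 0.5082 -0.0455  0.0911] [0.7 0.1 2. ]
0.089 [ 0.5081 -0.0455  0.0891] [ 0.4 -0.5  3.1]
0.0875 [ 0.5081 -0.0455  0.0876] [ 0.9 -0.2  4.1]
0.0868 [ 0.5082 -0.0455  0.0872] [-2.2  0.8 11.9]
0.0862 [ 0.5082 -0.0455  0.087 ] [-5.6  1.4 21.1]
20.5167
```

View pics/z2.png

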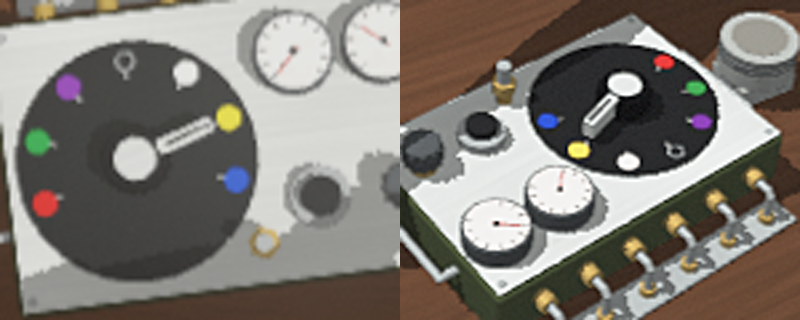

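The button met its stop at z = 0.087, the full 6 mm, with the force rising from 4 N to 21 N. It has come back up. The tab (212,123) still points at yellow (228,117), and the adapter at (264,242) hasn't moved. I'm handing the job in.

```bash
python3 -c "
from h import *
bot.job_done()"
```

```text
the job is handed in; nothing more can be done
```

The selector is clicked in at the yellow label, and the air button was pressed all the way down once and released. I handed the job in at about 20.5 s, with the arm clear of everything.

- **Selector:** I pushed the tab one click clockwise with closed fingers, from white to yellow. The push force dropped to zero past mid-way, and both cameras show the tab pointing at yellow before and after the button press.
- **Button:** I pressed it only after seeing the tab at yellow. It reached its stop at z ≈ 0.087 m (the full 6 mm), where the force rose from about 4 N to 21 N. I judged its return by eye in the last pictures and did not measure it.
- **Bystanders:** The adapter and piston are where they were in the last crops. I did not compare the other parts and tools, but the arm touched only the tab and the button.
- **Disagreement:** The two cameras differed by about 3 mm on the labels and 8–10 mm on the button's x position. I aimed between the two views for the axis and near the top view for the button, and the contacts came where expected.

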